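Uncover the sampling port of the blue-knobbed reactor

TASK

We are about to draw a sample from the reactor pot whose swing cover is blue. Swivel its blue cover sideways about its pivot screw, counter-clockwise seen from above, about a quarter turn from shut so that the yellow sampling port lies completely uncovered, and let go of it. Leave the white cover on the other pot as it is.

Things in the scene. Friction and masses are not known exactly. Their poses are not given: they have to be found in the camera images.
- blue_cover (a joint): Blue flat cover on a fixed round metal pot: level 4 mm plate, top 119 mm above the bench; a 52 mm disc 60 mm from its brass pivot screw, joined by a 20 mm wide arm. Value in rad: 0 = shut, the disc centred over the yellow port (38 mm with its brass ring); grows counter-clockwise seen from above to a stop at 1.75. Starts at 0 to 0.3. Light friction (under 3 N at the knob) holds it where left.
- blue_knob (a point): Centre of the top of the blue knob, 155 mm above the bench: an upright round pin 14 mm across and 36 mm high on the centre of the cover's disc. It moves with the cover on a 60 mm circle about the pivot.
- blue_pivot (a point): Centre of the top of the pivot screw (head 16 mm across, 122 mm above the bench), on the cover's vertical turning axis. The pot's flange is 180 mm across, its top 110 mm above the bench. A white capped neck (24 mm across, top at 128 mm) stands near its rim, over 90 mm from the shut knob and out of the swing.
- white_knob (a point): Centre of the top of the white knob, 155 mm above the bench, on the white cover of the other, otherwise identical pot. That cover turns as easily; it must stay where it is. The pots stand side by side, in either order, each turned by up to 60 degrees either way.
There are look-alikes about, which are no part of the job. Leave any green look-alike of the part that bears blue_cover alone.

How it is judged:
At the end, for the whole second after the job is handed in: The blue cover is swung at least 1.05 rad (60 degrees) from shut, up to its stop at 1.75, and at rest, with the port wholly uncovered; the white knob is within 12 mm of where it started (value of joint blue_cover above 1.05 rad and velocity of joint blue_cover between -0.05 and 0.05 rad/s and distance of white_knob from where it was at the start of the episode below 0.012 m); the robot touches nothing.
It fails at once if the white cover is turned (its knob moved more than 12 mm) (distance of white_knob from where it was at the start of the episode above 0.012 m).
It also fails if it takes over 29 s, if anything falls off the work surface, if the arm or the gripper's body presses on something with over 40 N, if the wrist force passes 120 N, or if a joint passes its speed limit or range.

ROBOT

A 6-joint arm with a two-finger parallel gripper is mounted at the origin on the work surface. World frame = base frame: x ahead of the robot, y to its left, z up, the work surface at z = 0. Lengths are in m, angles in rad, forces in N, time in s.
With the tool pointing down it reaches from about 0.35 to 0.85 m from the base axis. Payload 8.1 kg.
Tool frame: the origin (TCP) lies at the very end of the fingers, on their centre line; the grasp point (between the pads) lies 19 mm behind it; z points along the fingers, y is the direction in which the jaws open and shut (so a half turn about z gives the same grasp; the last joint's range is limited). The gripper opens to 93 mm and grips with 3 to 60 N. Pads are 15 mm wide; open, the fingers measure 128 mm over their backs; the gripper's body (75 mm by 188 mm) begins 65 mm behind the grasp point.
Start: joints at [-1.238, 0.13, 1.488, -0, 1.523, -0.085], TCP at [0.243, -0.548, 0.219] pointing down, gripper open.
Joint ranges: [-2.96, 2.96], [-0.89, 2.26], [0.02, 2.5], [-1.34, 4.48], [0, 2.73], [-2.66, 2.66]. Speed limits (rad/s): [2.39, 2.39, 2.79, 3.14, 3.14, 3.14].

INTERFACE

Orientations are given as a rotation vector (axis times angle).
In Python, from plant import read_state, read_camera, close_job gives the robot as it stands.
- The arm moves only by the tool jog_arm, never from a script. Its argument "motion" is one flat list of numbers, 7 for each row, row after row: the opening, from 0 (shut) to 1 (fully open), then the shift along the tool's x, y, z scaled (see below), then the turn, a rotation vector about the tool's x, y, z scaled (see below). A call has 1 to 8 rows; each row is the pose to reach, as a shift and turn from the pose measured when the call began, along the tool's axes at that moment; what a row does not reach only later rows make up. The controller multiplies each number of a shift by 0.5 m and each number of a turn by 90 degrees. A row lasts 1/10 s, in which the tool goes at most 50 mm and 8.59 degrees, less where a joint would pass 70% of its speed; a pose out of reach is approached as far as the arm can. A call with a number of a shift or a turn outside -1 to 1 is refused whole. A call with a gripper value outside its range is refused whole. The fingers move at their own pace and stop on an object; "grip_force" is the grip in N (left out, the last holds). Time passes only in rows, so rows that repeat a pose let the fingers close. It gives the time, the measured TCP pose, the force and the opening at its end, in the units of the state.
- read_state(): the state, without advancing time (a new reading comes with each control period).
- read_camera(name): name is "side" or "top"; returns a dict with "frame" (480x640x3 uint8, red, green, blue), "vertical_fov" (degrees; the focal length in pixels is half the picture's height over the tangent of half this angle, whatever the lens; pixels are square), "cx", "cy" (the principal point, pixels), "dist_coeffs" ([k1, k2, p1, p2, k3] as OpenCV has them; the pictures are not rectified), "world_from_camera" (4x4, takes a point from camera to world coordinates). Camera axes: x right, y down, z forward; pixel columns grow to the right and rows downward; lengths in m; the calibration is good to about 2 mm. A picture is of the moment at which its call begins. There is no depth.
- close_job(): hands the job in, once; it reports no verdict.
The state is a dict: "t": time; "q": joint angles; "dq": joint speeds; "joint_torque": joint torques, N m; "tool_pos": TCP position; "orientation": TCP orientation; "force": force on the tool from outside, world axes, zero at the start; "wrist_torque": the same for the moment, N m; "opening": finger opening in m.
Only numpy, scipy, OpenCV 4.12 (cv2) and the standard library are available. Lean on these libraries where they do the work, as an engineer would, in place of code of your own. Each camera call takes 0.05 s, during which the arm holds its last target.

## Working session

There is one attempt and no reset: what is moved stays moved. The work goes in short steps, Python scripts to look and compute and a tool call to move; the robot and the scene stay as the last step left them, time stands still between calls to the robot, and variables do not carry over. Pictures are saved under pics/ and viewed, and the job is handed in when it is done.

Besides the shell and the picture viewer there is one more tool, called after "Call:" as a command line: name --argument value ..., lists and objects as JSON in quotes. jog_arm: Moves the arm, as the interface text tells. Its arguments: {"type":"object","properties":{"motion":{"type":"array","items":{"type":"number"}},"grip_force":{"type":"number"}},"required":["motion"]}

```bash
mkdir -p pics; python3 - <<'E'
from plant import *
import cv2
import pickle
d={}
for n in("top","side"):
    c=read_camera(n);d[n]=c
    cv2.imwrite(f"pics/{n}0.png",c["frame"][:,:,::-1])
    print(n,c["vertical_fov"],c["cx"],c["cy"],c["dist_coeffs"],c["world_from_camera"])
pickle.dump(d,open("c0.pkl","wb"))
print(read_state())
E
```

```text
top 53.70260702166757 321.2560549662626 239.20393432338838 [-0.0346041  0.         0.         0.         0.       ] [[-0.04801501 -0.97331829  0.22437929  0.28532118]
 [-0.99884406  0.04627926 -0.01299164 -0.00185282]
 [ 0.00226089 -0.22474371 -0.97441529  0.82769946]
 [ 0.          0.          0.          1.        ]]
side 57.905401333889564 320.8491320520681 239.16814197718028 [-0.09375586  0.          0.          0.          0.        ] [[ 9.29369837e-01 -2.89337221e-01  2.29250252e-01  3.18277537e-01]
 [-3.69149574e-01 -7.29350712e-01  5.76000113e-01 -4.14260007e-01]
 [ 5.45562227e-04 -6.19944764e-01 -7.84645265e-01  6.33215232e-01]
 [ 0.00000000e+00  0.00000000e+00  0.00000000e+00  1.00000000e+00]]
{'t': 0.1, 'q': array([-1.23839761e+00,  1.31046245e-01,  1.48918022e+00, -2.64444280e-05,
        1.52297345e+00, -8.54026236e-02]), 'dq': array([ 1.08851614e-03, -2.62805906e-03, -2.98247023e-03,  3.27627869e-04,
       -9.70176113e-04,  2.66644487e-05]), 'joint_torque': array([ 9.23515800e-04, -5.61339927e+01, -4.93096197e+01,  7.70644471e-02,
        2.90677190e-02, -5.11553628e-05]), 'tool_pos': array([ 0.24329529, -0.54790564,  0.21771046]), 'orientation': array([-3.07173523e+00, -6.51189783e-01,  3.51996265e-04]), 'force': array([ 0.47232751,  0.54800809, -0.01260347]), 'wrist_torque': array([-0.05562534,  0.02896876,  0.03225277]), 'opening': 0.09295648161536312}
```

View pics/top0.png

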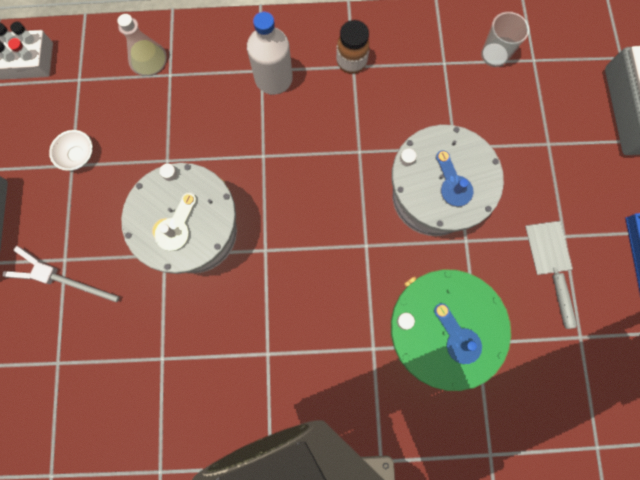

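View pics/side0.png

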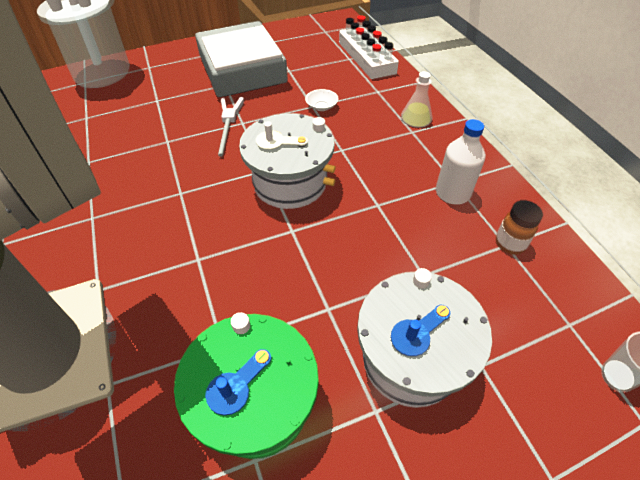

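Top view candidates for the blue cover:
- The metal pot's blue cover, disc at (457,190) and pivot at (444,156). In the side view the disc is at (411,336).
- The green look-alike's blue cover at (464,345).
- The blue bottle cap at (264,22).
- The blue box at the right edge, (635,260).

The description says a round metal pot, so I choose (457,190). The white cover is at (171,234). Next is a close crop and the measurements.

```bash
cat > h.py <<'E'
import numpy as np,cv2
def K(c):
    f=240/np.tan(np.radians(c["vertical_fov"])/2)
    return np.array([[f,0,c["cx"]],[0,f,c["cy"]],[0,0,1]])
def ray(c,p):
    u=cv2.undistortPoints(np.array([[p]],float),K(c),np.array(c["dist_coeffs"]))[0,0]
    T=np.array(c["world_from_camera"]);return T[:3,3],T[:3,:3]@np.array([u[0],u[1],1])
def onz(c,p,z):
    o,d=ray(c,p);return o+d*(z-o[2])/d[2]
def proj(c,P):
    T=np.linalg.inv(np.array(c["world_from_camera"]))
    return cv2.projectPoints(np.array([P],float),cv2.Rodrigues(T[:3,:3])[0],T[:3,3],K(c),np.array(c["dist_coeffs"]))[0][0,0]
E
python3 - <<'E'
import pickle,cv2,numpy as np
from h import *
d=pickle.load(open("c0.pkl","rb"))
ims=[]
for n,(x,y) in (("top",(448,180)),("side",(425,330))):
    im=d[n]["frame"][y-40:y+40,x-40:x+40,::-1]
    ims.append(cv2.resize(im,(400,400),interpolation=cv2.INTER_CUBIC))
    hsv=cv2.cvtColor(d[n]["frame"],cv2.COLOR_RGB2HSV)
    s=np.zeros((480,640),np.uint8);s[y-40:y+40,x-40:x+40]=255
    for nm,lo,hi in(("brass",(15,90,120),(35,255,255)),("blue",(100,120,40),(130,255,255))):
        m=cv2.inRange(hsv,lo,hi)&s
        k,l,st,ce=cv2.connectedComponentsWithStats(m)
        for i in range(1,k):
            if st[i,4]>8: print(n,nm,st[i],ce[i], onz(d[n],ce[i],.122 if nm=="brass" else .119))
cv2.imwrite("pics/crop.png",np.hstack(ims))
E
```

```text
top brass [439 152   9   9  65] [443.         155.81538462] [ 0.57525229 -0.21227165  0.122     ]
top blue [439 160  33  46 800] [454.45125 185.7125 ] [ 0.52522362 -0.2258723   0.119     ]
side brass [437 306  12  10  92] [442.40217391 310.48913043] [ 0.5741917  -0.21242425  0.122     ]
side blue [ 391  306   59   50 1432] [414.93924581 333.55586592] [ 0.52445162 -0.22710593  0.119     ]
```

View pics/crop.png

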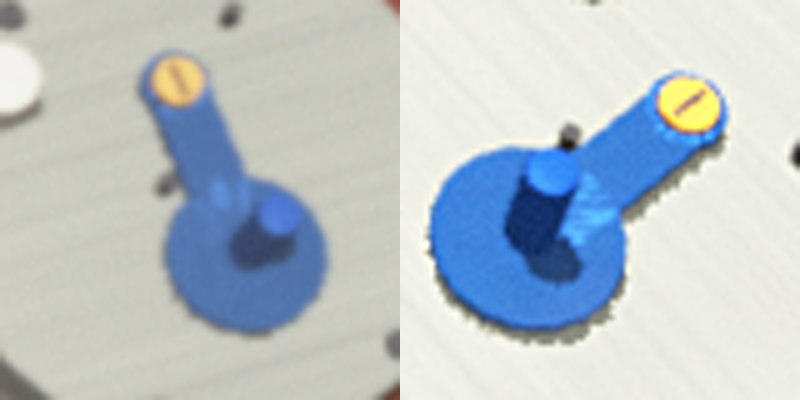

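```bash
cat >> h.py <<'E'
from scipy.spatial.transform import Rotation as Ro
def plan(s,pts,yaws):
    "rows (shift/0.5, turn/90deg) for TCP points & jaw(y) yaw in deg, pointing down"
    R0=Ro.from_rotvec(s["orientation"]);p0=np.array(s["tool_pos"])
    for p,y in zip(pts,yaws):
        a=np.radians(y);yv=np.array([np.cos(a),np.sin(a),0]);zv=np.array([0,0,-1.])
        R=Ro.from_matrix(np.c_[np.cross(yv,zv),yv,zv])
        print(np.round(R0.inv().apply(np.array(p)-p0)/.5,3),np.round((R0.inv()*R).as_rotvec()/(np.pi/2),3),np.round(p,3),y)
E
python3 - <<'E'
import pickle
from h import *
from plant import *
d=pickle.load(open("c0.pkl","rb"))
piv=np.array([.5747,-.2123])
o1,d1=ray(d["top"],(463.4,182.7));o2,d2=ray(d["side"],(415.3,324.1))
print("knob",onz(d["top"],(463.4,182.7),.155),onz(d["side"],(415.3,324.1),.155))
k=(onz(d["top"],(463.4,182.7),.155)+onz(d["side"],(415.3,324.1),.155))[:2]/2
v=k-piv;print(np.hypot(*v),np.degrees(np.arctan2(v[1],v[0])))
print("neck",onz(d["top"],(409,156),.128),"green knob",onz(d["top"],(471,341),.155),"white knob",onz(d["top"],(171,233),.155))
a0=np.arctan2(v[1],v[0]);p=piv+.06*np.array([np.cos(a0),np.sin(a0)])
y=np.degrees(a0)+90
plan(read_state(),[(*p,.215),(*p,.135)],[y,y])
E
```

```text
knob [ 0.51718904 -0.22857015  0.155     ] [ 0.5166238  -0.22917522  0.155     ]
0.06012280735916028 -163.99941293075142
neck [ 0.57486306 -0.15641947  0.128     ] green knob [ 0.28470407 -0.21252508  0.155     ] white knob [0.45999203 0.20856937 0.155     ]
[ 0.759 -0.361  0.006] [-0.001  0.     0.088] [ 0.517 -0.229  0.215] -73.99941293075142
[ 0.759 -0.361  0.166] [-0.001  0.     0.088] [ 0.517 -0.229  0.135] -73.99941293075142
```

Both views agree on the knob at (0.517, -0.229), at radius 60 mm. I'll move above it with the jaws partly open along the swing direction.

Call:
jog_arm --motion '[0.45, 0.09, -0.04, 0, 0, 0, 0.02, 0.45, 0.18, -0.085, 0, 0, 0, 0.04, 0.45, 0.27, -0.13, 0, 0, 0, 0.06, 0.45, 0.36, -0.17, 0, 0, 0, 0.08, 0.45, 0.45, -0.215, 0, 0, 0, 0.088, 0.45, 0.54, -0.257, 0, 0, 0, 0.088, 0.45, 0.63, -0.3, 0, 0, 0, 0.088, 0.45, 0.7, -0.333, 0, 0, 0, 0.088]' --grip_force 5

```text
t: 0.9
tool_pos: [0.4969, -0.2511, 0.2177]
orientation: [-3.108, -0.439, 0.001]
force: [-0.1, -0.0, -0.4]
opening: 0.0422
```

```bash
python3 - <<'E'
from h import *
from plant import *
s=read_state();print(s["t"],s["tool_pos"],s["opening"],s["dq"].round(2),s["q"].round(2),s["force"])
plan(s,[(.517,-.2288,.215),(.517,-.2288,.135)],[-74,-74])
E
```

```text
0.9 [ 0.49685484 -0.25109779  0.21766221] 0.04224033486895898 [ 0.68  0.22 -0.22 -0.01 -0.    0.67] [-0.56  0.02  1.61  0.    1.52  0.73] [-0.07819073 -0.03565715 -0.39670323]
[ 0.051 -0.032  0.005] [-0.001  0.     0.001] [ 0.517 -0.229  0.215] -74
[ 0.051 -0.031  0.165] [-0.001  0.     0.001] [ 0.517 -0.229  0.135] -74
```

Call:
jog_arm --motion '[0.45, 0.051, -0.032, 0.0, 0, 0, 0, 0.45, 0.051, -0.032, 0.0, 0, 0, 0, 0.45, 0.051, -0.032, 0.04, 0, 0, 0, 0.45, 0.051, -0.032, 0.08, 0, 0, 0, 0.45, 0.051, -0.032, 0.08, 0, 0, 0]'

```text
t: 1.4
tool_pos: [0.5145, -0.2279, 0.174]
orientation: [-3.105, -0.438, 0.009]
force: [-0.4, 0.9, -0.4]
opening: 0.042
```

```bash
python3 - <<'E'
from h import *
from plant import *
s=read_state();print(s["t"],s["tool_pos"],s["opening"],s["dq"].round(2),s["force"])
plan(s,[(.517,-.2288,.135)],[-74])
ims=[]
for n in("top","side"):
    c=read_camera(n);x,y=proj(c,(.517,-.2288,.155)).astype(int);print(n,x,y)
    ims.append(cv2.resize(c["frame"][y-60:y+60,x-60:x+60,::-1],(400,400)))
cv2.imwrite("pics/a.png",np.hstack(ims))
E
```

```text
1.4 [ 0.51453322 -0.22794449  0.17404948] 0.04199074729083093 [-0.   -0.02 -0.05  0.    0.04  0.  ] [-0.39089226  0.88033617 -0.39753429]
[0.005 0.004 0.078] [-0.004  0.003  0.001] [ 0.517 -0.229  0.135] -74
top 463 182
side 415 323
```

View pics/a.png

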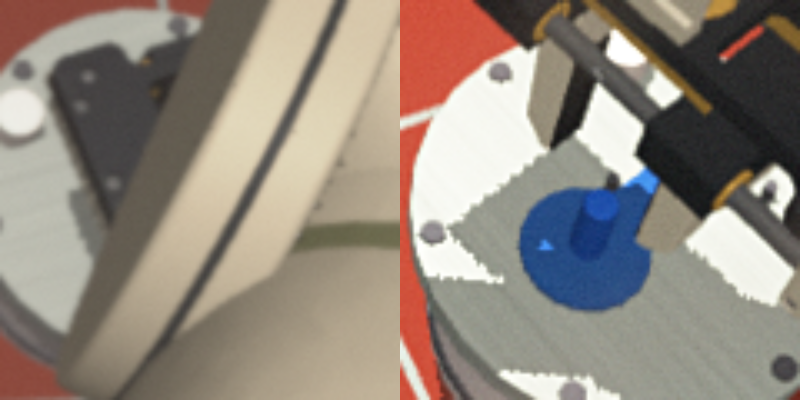

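The side crop shows the fingertips at (565,145) and (665,245), on either side of the knob top at (602,205). They are centred on it, so I'll descend.

Call:
jog_arm --motion '[0.45, 0.005, 0.004, 0.025, 0, 0, 0, 0.45, 0.005, 0.004, 0.05, 0, 0, 0, 0.45, 0.005, 0.004, 0.075, 0, 0, 0, 0.45, 0.005, 0.004, 0.075, 0, 0, 0]'

```text
t: 1.9
tool_pos: [0.5175, -0.2291, 0.1369]
orientation: [-3.105, -0.438, 0.008]
force: [-0.2, 0.7, -1.7]
opening: 0.0417
```

```bash
python3 - <<'E'
from h import *
from plant import *
s=read_state();print(s["t"],s["tool_pos"],s["opening"],s["dq"].round(2),s["force"])
P=[];Y=[]
for i in range(1,9):
    b=-164+6*i;r=np.radians(b);P.append((.5747+.06*np.cos(r),-.2123+.06*np.sin(r),.137));Y.append(b+90)
plan(s,P,Y)
E
```

```text
1.9 [ 0.51747481 -0.22914246  0.13693551] 0.041748465706469846 [ 0.   -0.02 -0.03  0.    0.03  0.  ] [-0.24168995  0.69989338 -1.6875342 ]
[-0.     0.012 -0.   ] [-0.004  0.003 -0.066] [ 0.519 -0.235  0.137] -68
[ 0.002  0.024 -0.   ] [-0.004  0.002 -0.133] [ 0.522 -0.24   0.137] -62
[ 0.005  0.036 -0.   ] [-0.005  0.002 -0.199] [ 0.525 -0.246  0.137] -56
[ 0.01   0.048 -0.   ] [-0.005  0.002 -0.266] [ 0.529 -0.251  0.137] -50
[ 0.015  0.059 -0.001] [-0.005  0.002 -0.333] [ 0.533 -0.255  0.137] -44
[ 0.022  0.07  -0.001] [-0.005  0.001 -0.399] [ 0.538 -0.26   0.137] -38
[ 0.03   0.079 -0.001] [-0.005  0.001 -0.466] [ 0.543 -0.263  0.137] -32
[ 0.039  0.088 -0.001] [-0.005  0.001 -0.533] [ 0.548 -0.266  0.137] -26
```

Call:
jog_arm --motion '[0.45, 0, 0.012, 0, 0, 0, -0.066, 0.45, 0.002, 0.024, 0, 0, 0, -0.133, 0.45, 0.005, 0.036, 0, 0, 0, -0.2, 0.45, 0.01, 0.048, 0, 0, 0, -0.266, 0.45, 0.015, 0.059, 0, 0, 0, -0.333, 0.45, 0.022, 0.07, 0, 0, 0, -0.4, 0.45, 0.03, 0.079, 0, 0, 0, -0.466, 0.45, 0.039, 0.088, 0, 0, 0, -0.533]'

```text
t: 2.7
tool_pos: [0.5481, -0.2659, 0.1364]
orientation: [-2.653, -1.666, 0.005]
force: [-1.9, 1.7, 1.5]
opening: 0.042
```

```bash
python3 - <<'E'
from h import *
from plant import *
s=read_state();print(s["t"],s["tool_pos"],s["opening"],s["dq"].round(2),s["force"])
v=s["tool_pos"][:2]-[.5747,-.2123];print(np.hypot(*v),np.degrees(np.arctan2(v[1],v[0])))
P=[];Y=[]
for i in range(1,9):
    b=-116+min(6*i,42);r=np.radians(b);P.append((.5747+.06*np.cos(r),-.2123+.06*np.sin(r),.137));Y.append(b+90)
plan(s,P,Y)
c=read_camera("side");cv2.imwrite("pics/b.png",c["frame"][220:460,250:570,::-1])
E
```

```text
2.7 [ 0.5480679  -0.2658626   0.13638309] 0.041978909314014025 [ 0.01  0.17 -0.19  0.    0.02 -1.04] [-1.88415436  1.70973451  1.49345367]
0.059818231378595814 -116.43723258127103
[ 0.     0.013 -0.001] [-0.006 -0.002 -0.064] [ 0.554 -0.269  0.137] -20
[ 0.002  0.026 -0.001] [-0.006 -0.002 -0.13 ] [ 0.56  -0.271  0.137] -14
[ 0.005  0.038 -0.002] [-0.005 -0.002 -0.197] [ 0.566 -0.272  0.137] -8
[ 0.01   0.05  -0.002] [-0.005 -0.002 -0.264] [ 0.573 -0.272  0.137] -2
[ 0.015  0.061 -0.002] [-0.005 -0.003 -0.33 ] [ 0.579 -0.272  0.137] 4
[ 0.022  0.072 -0.002] [-0.005 -0.003 -0.397] [ 0.585 -0.271  0.137] 10
[ 0.03   0.081 -0.002] [-0.005 -0.003 -0.464] [ 0.591 -0.27   0.137] 16
[ 0.03   0.081 -0.002] [-0.005 -0.003 -0.464] [ 0.591 -0.27   0.137] 16
```

View pics/b.png

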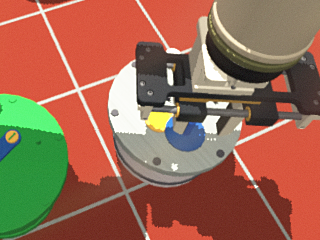

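The crop shows the yellow port appearing at (160,122) and the blue disc at (187,135) following the fingers. I'll continue the arc.

Call:
jog_arm --motion '[0.45, 0, 0.013, 0, 0, 0, -0.064, 0.45, 0.002, 0.026, 0, 0, 0, -0.13, 0.45, 0.005, 0.038, 0, 0, 0, -0.197, 0.45, 0.01, 0.05, 0, 0, 0, -0.264, 0.45, 0.015, 0.061, 0, 0, 0, -0.33, 0.45, 0.022, 0.072, 0, 0, 0, -0.397, 0.45, 0.03, 0.081, 0, 0, 0, -0.464, 0.45, 0.03, 0.081, 0, 0, 0, -0.464]'

```text
t: 3.55
tool_pos: [0.5921, -0.27, 0.1362]
orientation: [-1.877, -2.509, -0.0]
force: [-0.2, -0.1, -0.2]
opening: 0.042
```

Call:
jog_arm --motion '[0.45, 0, -0.005, 0, 0, 0, 0, 0.45, 0, -0.012, 0, 0, 0, 0, 0.45, 0, -0.012, 0, 0, 0, 0]'

```text
t: 3.85
tool_pos: [0.5856, -0.2719, 0.1362]
orientation: [-1.88, -2.507, -0.0]
force: [-1.0, 0.3, -0.4]
opening: 0.042
```

```bash
python3 - <<'E'
from h import *
from plant import *
s=read_state();print(s["t"],s["tool_pos"],s["opening"],s["dq"].round(2),s["force"])
c=read_camera("side");cv2.imwrite("pics/c.png",c["frame"][220:460,250:570,::-1])
E
```

```text
3.85 [ 0.58564446 -0.27190536  0.13618527] 0.04196845430169166 [ 0.    0.   -0.01  0.   -0.   -0.01] [-0.96009556  0.3206167  -0.42457937]
```

View pics/c.png

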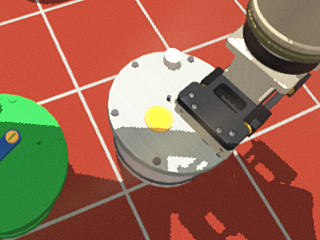

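The port at (158,119) is fully exposed, and I've backed the fingers off the knob. Now I'll lift straight up.

Call:
jog_arm --motion '[0.45, 0, 0, -0.04, 0, 0, 0, 0.45, 0, 0, -0.08, 0, 0, 0, 0.45, 0, 0, -0.14, 0, 0, 0, 0.45, 0, 0, -0.2, 0, 0, 0, 0.45, 0, 0, -0.24, 0, 0, 0, 0.45, 0, 0, -0.24, 0, 0, 0]'

```text
t: 4.5
tool_pos: [0.5882, -0.2734, 0.2607]
orientation: [-1.885, -2.512, -0.002]
force: [-0.2, -0.2, 0.0]
opening: 0.0415
```

```bash
python3 - <<'E'
from h import *
from plant import *
s=read_state();print(s["t"],s["tool_pos"],s["force"])
plan(s,[(.5,-.42,.26)],[16])
E
```

```text
4.5 [ 0.58819769 -0.2734274   0.26074986] [-0.17304024 -0.18386825  0.03647698]
[-0.232 -0.251  0.001] [ 0.    -0.001  0.003] [ 0.5  -0.42  0.26] 16
```

Clear of everything at z = 0.26; I'll move aside to give the cameras a view.

Call:
jog_arm --motion '[0.45, -0.05, -0.06, 0, 0, 0, 0, 0.45, -0.11, -0.12, 0, 0, 0, 0, 0.45, -0.17, -0.18, 0, 0, 0, 0, 0.45, -0.23, -0.25, 0, 0, 0, 0, 0.45, -0.23, -0.25, 0, 0, 0, 0, 0.45, -0.23, -0.25, 0, 0, 0, 0, 0.45, -0.23, -0.25, 0, 0, 0, 0]'

```text
t: 5.2
tool_pos: [0.5006, -0.4179, 0.2594]
orientation: [-1.884, -2.511, -0.003]
force: [0.6, 0.2, 0.2]
opening: 0.0416
```

```bash
python3 - <<'E'
from h import *
from plant import *
s=read_state();print(s["t"],s["tool_pos"],s["dq"].round(3),s["force"])
for n in("top","side"):
    c=read_camera(n);cv2.imwrite(f"pics/{n}f.png",c["frame"][:,:,::-1])
E
```

```text
5.2 [ 0.50055651 -0.41785127  0.25939187] [ 0.017 -0.006 -0.009 -0.001  0.005 -0.004] [0.60999659 0.15109586 0.20830137]
```

View pics/topf.png

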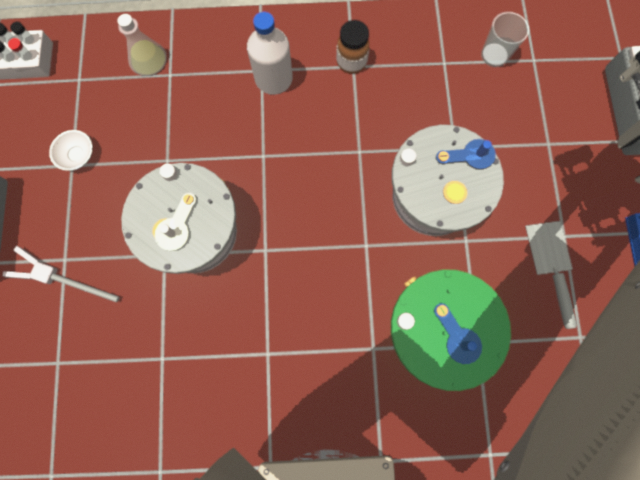

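View pics/sidef.png

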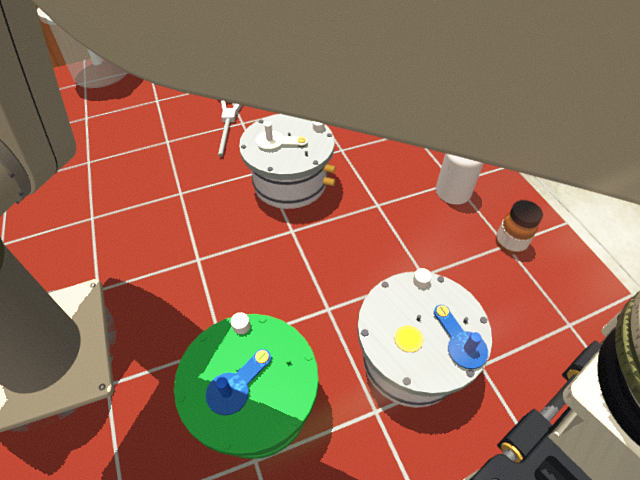

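The top view shows the blue disc at (479,154) clear of the yellow port at (455,192). The white cover is still at (171,234) and the green look-alike is unmoved. I'll check the angle and then hand in.

```bash
python3 - <<'E'
from h import *
from plant import *
c=read_camera("top");piv=np.array([.5747,-.2123])
A=lambda p,z:np.degrees(np.arctan2(*((onz(c,p,z)[:2]-piv)[::-1])))
h=cv2.cvtColor(c["frame"],cv2.COLOR_RGB2HSV)
m=cv2.inRange(h,(15,120,120),(35,255,255));m[:175]=0;m[210:]=0;m[:,:430]=0;m[:,480:]=0
M=cv2.moments(m,True);p=(M["m10"]/M["m00"],M["m01"]/M["m00"])
import pickle
c0=pickle.load(open("c0.pkl","rb"))["top"]["frame"]
print("port",p,A(p,.111),"knob",A((484.5,146.5),.155),"white diff",np.abs(c0[160:280,115:240].astype(int)-c["frame"][160:280,115:240]).mean())
s=read_state();print(s["t"],s["dq"].round(3),s["force"])
close_job()
E
```

```text
port (454.42907801418437, 191.97517730496455) -165.43789186236324 knob -90.50834568247699 white diff 3.877066666666667
5.35 [-0.002 -0.003 -0.004 -0.002  0.001 -0.002] [ 0.0894348   0.32484577 -0.69757326]
the job is handed in; nothing more can be done
```

The blue cover on the metal pot is swung about 75° (1.31 rad) counter-clockwise from shut, and the yellow port is completely uncovered. I swung it with the partly open fingers around the knob, then backed off, lifted clear, moved aside and handed the job in at 5.35 s.

- **Angle:** in the last top picture the port lies at -165.4° and the knob at -90.5° about the pivot. The result is above the 60° minimum and short of the stop at 1.75 rad. The knob pixel was read by eye.
- **Other covers:** the white cover and the green look-alike look unmoved. The white cover's area differs from the first picture by 3.9 grey levels on average. I put that down to noise but did not measure its knob position separately.
- **Arm:** it was at rest and touching nothing, with the force reading under 1 N.
- **Disagreements:** no check failed or disagreed.

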